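# Line up the office stamps by height on their stand

### The arm

A 6-joint arm with a two-finger parallel gripper is mounted at the origin on the work surface. World frame = base frame: x ahead of the robot, y to its left, z up, the work surface at z = 0. Lengths are in m, angles in rad, forces in N, time in s.
With the tool pointing down it reaches from about 0.35 to 0.875 m from the base axis. Payload 15.5 kg.
Tool frame: the origin (TCP) lies on the front face of the gripper's body, between the roots of the fingers; the fingertips stand 73 mm ahead of it and the grasp point (between the pads) lies 54 mm ahead of it (bot.grip_depth is the distance from the TCP to the grasp point, in m); z points along the fingers, x is the direction in which the jaws open and shut, and the axes are right-handed (so a half turn about z gives the same grasp; the last joint's range is limited). The gripper opens to 85 mm and grips with 20 to 120 N. Pads are 22 mm wide; open, the fingers measure 114 mm over their backs; the gripper's body (76 mm by 85 mm) begins 54 mm behind the grasp point. The pads swing forward as they close: fully open they stand 13 mm farther back than shut.
Start: joints at [-1.351, 0.494, 1.345, -0, 1.302, -0.096], TCP at [0.194, -0.594, 0.304] pointing down, gripper open.
Joint ranges: [-2.91, 2.91], [-0.82, 2.16], [0.22, 2.67], [-1.22, 4.37], [0.12, 2.79], [-3.08, 3.08]. Speed limits (rad/s): [1.89, 1.89, 2.57, 3.01, 3.01, 3.01].

### API

Orientations are given as a unit quaternion [w, x, y, z].
In Python, from rig import telemetry, optics, job, bot gives the robot as it stands.
- The arm moves only by the shell command python3 -m inch 'ROWS' [OPENING]. ROWS is a JSON object of lists of equal length, an entry for each row: "delta_pos": the shift along the tool's x, y, z in mm, a list of three; "twist": the turn about the tool's z in degrees. In form: {"delta_pos": [[dx, dy, dz], ...], "twist": [twist, ...]}. A call has 1 to 12 rows; each row is the pose to reach, as a shift and turn from the pose commanded when the call began, along the tool's axes at that moment; what a row does not reach only later rows make up. A row lasts 1/12 s, in which the tool goes at most 41.7 mm and 7.16 degrees, less where a joint would pass 70% of its speed; a pose out of reach is approached as far as the arm can. A call with a gripper value outside its range is refused whole. OPENING is the opening, from 0 (shut) to 1 (fully open), set as the call begins (- or left out, the last holds). The fingers move at their own pace and stop on an object; the grip force is fixed at half the most. Time passes only in rows, so rows that repeat a pose let the fingers close. It gives the time, the measured TCP pose, the force and the opening at its end, in the units of the state.
- telemetry.observe(): the state, without advancing time (a new reading comes with each control period).
- optics.read_camera(name): name is "scene" or "top" or "wrist"; returns the picture (420x560x3 uint8, red, green, blue); there is no depth.
- optics.get_calibration(name): a dict with "fx", "fy", "cx", "cy" (pixels), "R" (3x3) and "t" (3): a world point X has camera coordinates R X + t. Camera axes: x right, y down, z forward; pixel columns grow to the right and rows downward; lengths in m; the calibration is good to about 2 mm. A picture is of the moment at which its call begins: read the wrist's pose just before it. get_calibration takes no time and is no camera call; for the wrist camera it gives the pose at the moment of the call.
- job.sign_off(): hands the job in, once; it reports no verdict.
Trained networks look in the newest picture that a camera, given by its name, has taken for a name from the list of things; names that differ only in an ending like _2 or _b are one class to them, and where a whole thing is asked for, a point or a joint stands for the part that bears it (a point fixed in the world has none). Each returns a list of dicts, best first, with "conf" (0 to 1); they miss things now and then, are a little off and sometimes report something else, mostly with a low value. They report only what shows in the picture. A call takes as long as a camera call. They do not tell look-alikes from the thing itself.
- optics.outline_of(camera, query): "region" (420x560 bool, what is visible of it).
- optics.place_of(camera, query): "centre" ([x, y, z] in m, in world coordinates, good to about 4 mm: a listed point, or the origin of a listed thing).
The state is a dict: "time_s": time; "joints": joint angles; "joint_vel": joint speeds; "joint_efforts": joint torques, N m; "ee_pos": TCP position; "tcp_rot": TCP orientation; "ft_force": force on the tool from outside, world axes, zero at the start; "torque": the same for the moment, N m; "grip_width": opening from 0.0 (shut) to 1.0 (fully open).
Only numpy, scipy, OpenCV 4.12 (cv2) and the standard library are available. Lean on these libraries where they do the work, as an engineer would, in place of code of your own. Each camera call takes 0.05 s, during which the arm holds its last target. There are 200 camera calls.

### The job

Tidy the four office stamps onto the wooden stand, one on each felt mat, in order of height: the shortest on the mat next to the ink pad, rising to the tallest next to the dish of paper clips. Keep them upright, and set each one down (do not drop it) in the middle of its mat, with its longer side along the row, and leave the ink pad and the clip dish where they are.

Things in the scene. Friction and masses are not known exactly. Their poses are not given: they have to be found in the camera images.
- stamp_60: The shortest of four self-inking office stamps that stand upright on the desk: a block 60 mm high with a black cap 28 mm deep (its x) by 36 mm wide (its y) over the top 36 mm, a paper label on top, and below it a grey foot 4 mm narrower both ways. Origin: centre of the underside; z up, y along its longer side. 40 g, give or take 30%. Grip the cap across its 28 mm depth, from above.
- stamp_75: The second shortest of four self-inking office stamps that stand upright on the desk: a block 75 mm high with a black cap 32 mm deep (its x) by 42 mm wide (its y) over the top 45 mm, a paper label on top, and below it a grey foot 4 mm narrower both ways. Origin: centre of the underside; z up, y along its longer side. 60 g, give or take 30%. Grip the cap across its 32 mm depth, from above.
- stamp_90: The second tallest of four self-inking office stamps that stand upright on the desk: a block 90 mm high with a black cap 36 mm deep (its x) by 48 mm wide (its y) over the top 54 mm, a paper label on top, and below it a grey foot 4 mm narrower both ways. Origin: centre of the underside; z up, y along its longer side. 80 g, give or take 30%. Grip the cap across its 36 mm depth, from above.
- stamp_105: The tallest of four self-inking office stamps that stand upright on the desk: a block 105 mm high with a black cap 40 mm deep (its x) by 54 mm wide (its y) over the top 63 mm, a paper label on top, and below it a grey foot 4 mm narrower both ways. Origin: centre of the underside; z up, y along its longer side. 100 g, give or take 30%. Grip the cap across its 40 mm depth, from above.
- mat_1: One of four equal grey felt mats in a row, 75 mm apart, on a fixed low wooden stand (330 x 90 mm, 12 mm high); this one is nearest the robot's left (+y) end of the stand. 48 mm (its x, across the stand) by 64 mm (its y, along the row), 2 mm thick. Origin: centre of its underside, 12 mm above the desk, so a stamp on it stands 14 mm above the desk.
- mat_2: One of four equal grey felt mats in a row, 75 mm apart, on a fixed low wooden stand (330 x 90 mm, 12 mm high); this one is second from the robot's left (+y) end of the stand. 48 mm (its x, across the stand) by 64 mm (its y, along the row), 2 mm thick. Origin: centre of its underside, 12 mm above the desk, so a stamp on it stands 14 mm above the desk.
- mat_3: One of four equal grey felt mats in a row, 75 mm apart, on a fixed low wooden stand (330 x 90 mm, 12 mm high); this one is third from the robot's left (+y) end of the stand. 48 mm (its x, across the stand) by 64 mm (its y, along the row), 2 mm thick. Origin: centre of its underside, 12 mm above the desk, so a stamp on it stands 14 mm above the desk.
- mat_4: One of four equal grey felt mats in a row, 75 mm apart, on a fixed low wooden stand (330 x 90 mm, 12 mm high); this one is nearest the robot's right (-y) end of the stand. 48 mm (its x, across the stand) by 64 mm (its y, along the row), 2 mm thick. Origin: centre of its underside, 12 mm above the desk, so a stamp on it stands 14 mm above the desk.
- ink_pad: Loose open ink pad lying on the desk just off one end of the stand (either end): flat black rectangle 100 mm (its x) by 66 mm (its y, along the row), 14 mm high, with a blue felt. Origin: centre of the underside. Its centre is about 108 mm from the nearest mat's.
- clip_dish: Loose round dark steel dish of paper clips, 72 mm across and 22 mm high, on the desk just off the other end of the stand. Origin: centre of the underside. Its centre is about 108 mm from the nearest mat's.
Mind the look-alikes: they are no part of the job. Leave any orange or yellow look-alike of the stamp_90 alone.

How it is judged:
At the end, for the whole second after the job is handed in: Each stamp stands on its mat, released and at rest: heights rise from the mat beside the ink pad to the mat beside the clip dish; each within 13 mm of its mat's centre, resting on the mat, upright within 0.1 rad, and its long side within 0.26 rad (15 degrees) of the row's line, either way round (((horizontal distance between ink_pad and mat_1 below 0.17 m and horizontal distance between stamp_60 and mat_1 below 0.013 m and z of stamp_60 in the frame of mat_1 between -0.002 and 0.006 m and angle between the x axis of stamp_60 and the x axis of mat_1, either way round below 0.26 rad and horizontal distance between stamp_75 and mat_2 below 0.013 m and z of stamp_75 in the frame of mat_2 between -0.002 and 0.006 m and angle between the x axis of stamp_75 and the x axis of mat_2, either way round below 0.26 rad and horizontal distance between stamp_90 and mat_3 below 0.013 m and z of stamp_90 in the frame of mat_3 between -0.002 and 0.006 m and angle between the x axis of stamp_90 and the x axis of mat_3, either way round below 0.26 rad and horizontal distance between stamp_105 and mat_4 below 0.013 m and z of stamp_105 in the frame of mat_4 between -0.002 and 0.006 m and angle between the x axis of stamp_105 and the x axis of mat_4, either way round below 0.26 rad) or (horizontal distance between ink_pad and mat_4 below 0.17 m and horizontal distance between stamp_60 and mat_4 below 0.013 m and z of stamp_60 in the frame of mat_4 between -0.002 and 0.006 m and angle between the x axis of stamp_60 and the x axis of mat_4, either way round below 0.26 rad and horizontal distance between stamp_75 and mat_3 below 0.013 m and z of stamp_75 in the frame of mat_3 between -0.002 and 0.006 m and angle between the x axis of stamp_75 and the x axis of mat_3, either way round below 0.26 rad and horizontal distance between stamp_90 and mat_2 below 0.013 m and z of stamp_90 in the frame of mat_2 between -0.002 and 0.006 m and angle between the x axis of stamp_90 and the x axis of mat_2, either way round below 0.26 rad and horizontal distance between stamp_105 and mat_1 below 0.013 m and z of stamp_105 in the frame of mat_1 between -0.002 and 0.006 m and angle between the x axis of stamp_105 and the x axis of mat_1, either way round below 0.26 rad)) and angle between each of stamp_60, stamp_75, stamp_90, stamp_105's own z axis and vertical below 0.1 rad and linear speed of each of stamp_60, stamp_75, stamp_90, stamp_105 below 0.02 m/s and angular speed of each of stamp_60, stamp_75, stamp_90, stamp_105 below 0.2 rad/s); the robot touches nothing.
It fails at once if a stamp is tipped over (angle between any of stamp_60, stamp_75, stamp_90, stamp_105's own z axis and vertical above 0.7 rad).
It fails at once if a stamp is dropped or flung (faster than 0.6 m/s while not between the gripper's fingers) ((contact force between the fingers and stamp_60 below 0.05 N and linear speed of stamp_60 above 0.6 m/s) or (contact force between the fingers and stamp_75 below 0.05 N and linear speed of stamp_75 above 0.6 m/s) or (contact force between the fingers and stamp_90 below 0.05 N and linear speed of stamp_90 above 0.6 m/s) or (contact force between the fingers and stamp_105 below 0.05 N and linear speed of stamp_105 above 0.6 m/s)).
It fails at once if the ink pad or the clip dish is shoved more than 30 mm from its place (distance of any of ink_pad, clip_dish from where it was at the start of the episode above 0.03 m).
It also fails if it takes over 106 s, if anything falls off the work surface, if the arm or the gripper's body presses on something with over 40 N, if the wrist force passes 120 N, or if a joint passes its speed limit or range.

## Working session

There is one attempt and no reset: what is moved stays moved. The work goes in short steps, Python scripts to look and compute and a shell command to move; the robot and the scene stay as the last step left them, time stands still between calls to the robot, and variables do not carry over. Pictures are saved under pics/ and viewed, about 12 in all and at most 16, crops included, and the job is handed in when it is done.

```bash
mkdir -p pics; ls
python3 - <<'E'
from rig import telemetry, optics, job, bot
import cv2, numpy as np
s=telemetry.observe(); print(s)
a=optics.read_camera("top"); b=optics.read_camera("scene")
cv2.imwrite("pics/a.png",np.ascontiguousarray(cv2.resize(a,(784,588))[:,:,::-1])); cv2.imwrite("pics/b.png",np.ascontiguousarray(b[:,:,::-1]))
for q in ["stamp_60","stamp_75","stamp_90","stamp_105","mat_1","mat_2","mat_3","mat_4","ink_pad","clip_dish"]:
  for d in optics.place_of("top",q): print(q,round(d["conf"],2),np.round(d["centre"],3))
c=optics.get_calibration("top"); print(c)
E
```

```text
pics
{'time_s': 0.0, 'joints': array([-1.35050514e+00,  4.94208795e-01,  1.34614176e+00,  1.11376835e-05,
        1.30251242e+00, -9.55044504e-02]), 'joint_vel': array([-0.00043287, -0.00026192, -0.00186182, -0.00039661, -0.0008663 ,
        0.00032448]), 'joint_efforts': array([ 1.52491441e-03, -8.82148576e+01, -3.83849752e+01, -2.11849124e-05,
        1.01648431e-02, -2.57551318e-05]), 'ee_pos': array([ 0.19405001, -0.59381952,  0.30328067]), 'tcp_rot': array([-4.24274062e-04,  8.09496608e-01, -5.87124210e-01, -4.72705070e-04]), 'ft_force': array([-0.57824976,  1.16540657,  0.35483181]), 'torque': array([ 0.02306559, -0.04950266, -0.02813491]), 'grip_width': 1.0019510833251466}
stamp_60 0.95 [0.448 0.262 0.004]
stamp_60 0.94 [ 0.442 -0.256 -0.003]
stamp_60 0.8 [ 0.37  -0.184  0.   ]
stamp_60 0.79 [ 0.466  0.086 -0.   ]
stamp_60 0.73 [ 0.445 -0.091  0.003]
stamp_60 0.72 [ 0.292 -0.266  0.001]
stamp_60 0.69 [ 0.473 -0.342  0.001]
stamp_75 0.95 [0.448 0.262 0.004]
stamp_75 0.94 [ 0.442 -0.256 -0.003]
stamp_75 0.8 [ 0.37  -0.184  0.   ]
stamp_75 0.79 [ 0.466  0.086 -0.   ]
stamp_75 0.7
[... 849 characters left out ...]
2 0.58 [0.625 0.002 0.012]
mat_3 0.67 [ 0.637 -0.076  0.01 ]
mat_3 0.66 [0.61  0.073 0.009]
mat_3 0.61 [ 0.654 -0.149  0.011]
mat_3 0.58 [0.625 0.002 0.012]
mat_4 0.67 [ 0.637 -0.076  0.01 ]
mat_4 0.66 [0.61  0.073 0.009]
mat_4 0.61 [ 0.654 -0.149  0.011]
mat_4 0.58 [0.625 0.002 0.012]
ink_pad 0.58 [ 0.667 -0.253 -0.001]
clip_dish 0.85 [0.609 0.182 0.001]
clip_dish 0.39 [0.626 0.001 0.013]
{'fx': 428.47925019158396, 'fy': 428.47925019158396, 'cx': 277.01720489960144, 'cy': 211.0933482078181, 'R': array([[ 0.02226777, -0.99966753, -0.0129994 ],
       [-0.99628747, -0.02110717, -0.08346119],
       [ 0.08315906,  0.01480964, -0.99642624]]), 't': array([-0.01839293,  0.47874716,  0.9362035 ])}
```

View pics/a.png

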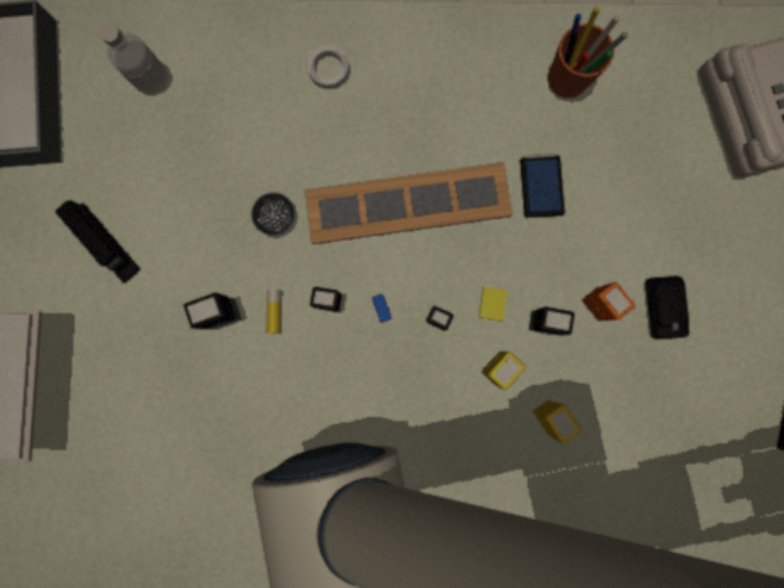

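View pics/b.png

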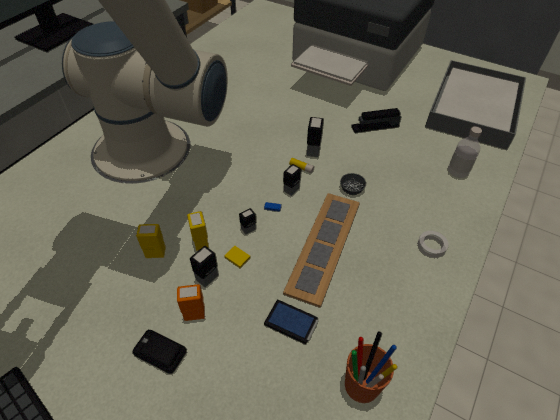

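The four black stamps, in this picture's pixels, are at (209,310) = 105, (325,298) = 75, (440,318) = 60 and (555,320) = 90. The clip dish is at (273,213), the +y end, and the ink pad at (542,186), the -y end. So 60→mat_4, 75→mat_3, 90→mat_2 and 105→mat_1. The orange and yellow blocks are look-alikes.

```bash
cat > h.py <<'E'
from rig import telemetry, optics, job, bot
import cv2, numpy as np
from scipy.spatial.transform import Rotation as Ro
H={60:.060,75:.075,90:.090,105:.105}
def back(c,uv,z):
    d=np.c_[(uv[:,0]-c["cx"])/c["fx"],(uv[:,1]-c["cy"])/c["fy"],np.ones(len(uv))]@c["R"]
    o=-c["R"].T@c["t"]; return (o+d*((z-o[2])/d[:,2])[:,None])[:,:2]
def rect(c,mask,z):
    cs,_=cv2.findContours(mask.astype(np.uint8),cv2.RETR_EXTERNAL,cv2.CHAIN_APPROX_NONE)
    k=max(cs,key=cv2.contourArea)[:,0].astype(float)
    w=back(c,k,z)
    b=cv2.boxPoints(cv2.minAreaRect((w*1e3).astype(np.float32)))/1e3
    e1,e2=b[1]-b[0],b[2]-b[1]
    if np.hypot(*e1)<np.hypot(*e2): e1,e2=e2,e1
    yaw=(np.degrees(np.arctan2(e1[1],e1[0]))-90+90)%180-90   # yaw of the thing: long side = its y
    return b.mean(0).round(4),round(yaw,1),(np.hypot(*e1).round(4),np.hypot(*e2).round(4))
def label(cam,h,xy):
    """label on top of stamp near xy (world), seen by cam"""
    c=optics.get_calibration(cam); im=optics.read_camera(cam)
    p=c["R"]@np.r_[xy,h]+c["t"]; u=c["fx"]*p[0]/p[2]+c["cx"]; v=c["fy"]*p[1]/p[2]+c["cy"]
    r=int(.035*c["fx"]/p[2]); x0,y0=max(int(u)-r,0),max(int(v)-r,0)
    S=4; g=cv2.resize(im[y0:y0+2*r,x0:x0+2*r],None,fx=S,fy=S,interpolation=cv2.INTER_CUBIC)
    hsv=cv2.cvtColor(g,cv2.COLOR_RGB2HSV)
    gray=cv2.cvtColor(g,cv2.COLOR_RGB2GRAY)
    # label: bright blob enclosed in dark cap
    t,_=cv2.threshold(gray,0,255,cv2.THRESH_OTSU)
    n,L,st,ce=cv2.connectedComponentsWithStats((gray>t).astype(np.uint8))
    best=None
    for i in range(1,n):
        x,y,w,hh,a=st[i]
        if x>0 and y>0 and x+w<g.shape[1] and y+hh<g.shape[0] and (best is None or a>st[best][4]): best=i
    if best is None: return None,im
    m=L==best
    c2=dict(c); c2.update(fx=c["fx"]*S,fy=c["fy"]*S,cx=(c["cx"]-x0+.5)*S-.5,cy=(c["cy"]-y0+.5)*S-.5)
    return rect(c2,m,h),im
def go(xyz,yaw=None):
    """tool deltas (mm) and twist (deg) to TCP xyz with jaw axis at world yaw (deg, mod 180)"""
    s=telemetry.observe(); R=Ro.from_quat(np.roll(s["tcp_rot"],-1)).as_matrix()
    d=R.T@(np.array(xyz)-s["ee_pos"])*1e3
    y0=np.degrees(np.arctan2(R[1,0],R[0,0])); tw=0
    if yaw is not None: tw=-((yaw-y0+90)%180-90)
    print("tcp",s["ee_pos"].round(4),"yaw",round(y0,1),"delta",d.round(1),"twist",round(tw,1),"j6",round(s["joints"][5],2),"t",round(s["time_s"],2),"w",round(s["grip_width"],3))
E
python3 - <<'E'
from h import *
for n,xy in {105:(.448,.262),75:(.466,.086),60:(.445,-.091),90:(.442,-.256)}.items(): print(n,label("top",H[n],xy)[0])
c=optics.get_calibration("top")
P=[]
for d in optics.outline_of("top","mat_1"):
    r=rect(c,d["region"],.014); print("mat",round(d["conf"],2),r)
go((.448,.262,.3),0)
go((.42,-.256,.3),0)
E
```

```text
105 (array([0.4457, 0.2597], dtype=float32), np.float32(21.3), (np.float32(0.0414), np.float32(0.0275)))
75 (array([0.4692, 0.0879], dtype=float32), np.float32(-8.6), (np.float32(0.0289), np.float32(0.0191)))
60 (array([ 0.4444, -0.0887], dtype=float32), np.float32(-25.5), (np.float32(0.0228), np.float32(0.015)))
90 (array([ 0.4425, -0.2587], dtype=float32), np.float32(-9.7), (np.float32(0.0351), np.float32(0.0235)))
mat 0.97 (array([ 0.6393, -0.0755], dtype=float32), np.float32(9.4), (np.float32(0.0616), np.float32(0.0454)))
mat 0.82 (array([ 0.6503, -0.1485], dtype=float32), np.float32(8.8), (np.float32(0.0642), np.float32(0.0486)))
mat 0.81 (array([0.6143, 0.0731], dtype=float32), np.float32(9.4), (np.float32(0.0651), np.float32(0.0484)))
mat 0.71 (array([ 0.6632, -0.254 ], dtype=float32), np.float32(-83.6), (np.float32(0.1011), np.float32(0.0656)))
mat 0.7 (array([ 0.6267, -0.0015], dtype=float32), np.float32(8.5), (np.float32(0.0651), np.float32(0.0487)))
tcp [ 0.1941 -0.5941  0.3039] yaw -71.9 delta [-734.9 -507.2    3.9] twist -71.9 j6 -0.1 t 0.85 w 1.001
tcp [ 0.1941 -0.5941  0.3039] yaw -71.9 delta [-251.2 -319.7    3.9] twist -71.9 j6 -0.1 t 0.85 w 1.001
```

Sizes and mat spacing agree with the given figures. The fitted row has yaw 9.2°, with mats at (.6146,.0729), (.6266,-.0011), (.6386,-.0751) and (.6506,-.1491). I start with stamp_90.

```bash
python3 -m inch '{"delta_pos":[[-242,-340,44],[-242,-340,44],[-242,-340,44],[-242,-340,44],[-242,-340,44],[-242,-340,44],[-242,-340,44],[-242,-340,44],[-242,-340,44],[-242,-340,44],[-242,-340,44],[-242,-340,44]],"twist":[-62,-62,-62,-62,-62,-62,-62,-62,-62,-62,-62,-62]}' 1
python3 - <<'E'
from h import *
r,im=label("wrist",.09,(.4425,-.2587)); print(r)
cv2.imwrite("pics/c.png",np.ascontiguousarray(im[:,:,::-1])); go((.4425,-.2587,.126),-9.7)
E
```

```text
time_s: 1.85
ee_pos: [0.4432, -0.2565, 0.2598]
tcp_rot: [-0.0, 0.996, -0.085, -0.0]
ft_force: [-0.2, -0.6, 1.4]
grip_width: 0.999
(array([ 0.4413, -0.2612], dtype=float32), np.float32(-9.8), (np.float32(0.0345), np.float32(0.0227)))
tcp [ 0.4426 -0.2579  0.2599] yaw -9.8 delta [1.000e-01 8.000e-01 1.339e+02] twist -0.1 j6 -0.47 t 1.9 w 0.998
```

View pics/c.png

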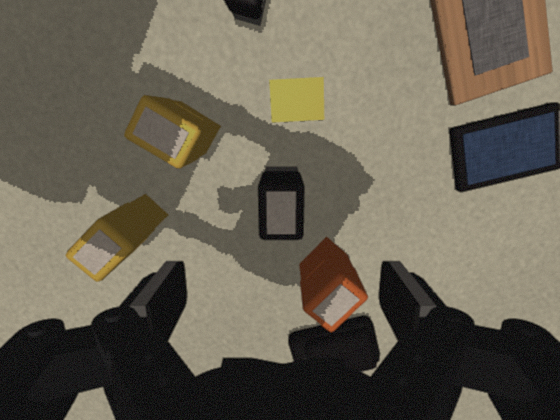

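The picture shows the black stamp at (281,210) between the yellow and orange look-alikes. The reading agrees with the top camera. I'll descend and grip.

```bash
python3 -m inch '{"delta_pos":[[0,2,35],[0,2,70],[0,2,100],[0,2,120],[0,2,134],[0,2,134],[0,2,134]],"twist":[0,0,0,0,0,0,0]}' 1
python3 -m inch '{"delta_pos":[[0,0,0],[0,0,0],[0,0,0],[0,0,0],[0,0,0],[0,0,0],[0,0,0]],"twist":[0,0,0,0,0,0,0]}' 0
python3 -m inch '{"delta_pos":[[0,0,-10],[0,0,-30],[0,0,-60],[0,0,-90],[0,0,-110],[0,0,-110]],"twist":[0,0,0,0,0,0]}'
python3 - <<'E'
from h import *
go((.6266,-.0011,.240),9.2); go((.6266,-.0011,.141),9.2)
E
```

```text
time_s: 2.48
ee_pos: [0.4411, -0.2615, 0.1258]
tcp_rot: [-0.0, 0.996, -0.087, -0.0]
ft_force: [-0.0, -0.5, 0.1]
grip_width: 0.998
time_s: 3.07
ee_pos: [0.4421, -0.2607, 0.1267]
tcp_rot: [0.0, 0.996, -0.086, 0.001]
ft_force: [-2.2, -0.8, 10.2]
grip_width: 0.409
time_s: 3.57
ee_pos: [0.443, -0.2612, 0.2405]
tcp_rot: [0.002, 0.996, -0.086, 0.003]
ft_force: [1.4, -1.6, 0.1]
grip_width: 0.416
tcp [ 0.443  -0.2612  0.2405] yaw -9.9 delta [ 136.2 -287.8    0.4] twist -19.1 j6 -0.48 t 3.57 w 0.416
tcp [ 0.443  -0.2612  0.2405] yaw -9.9 delta [ 135.6 -288.1   99.4] twist -19.1 j6 -0.48 t 3.57 w 0.416
```

```bash
python3 -m inch '{"delta_pos":[[10,-20,0],[27,-57,0],[44,-95,0],[62,-133,0],[80,-170,0],[98,-208,0],[114,-243,0],[127,-270,0],[136,-288,0],[136,-288,0],[136,-288,0],[136,-288,0]],"twist":[-2,-4,-7,-10,-13,-15,-17,-19,-19,-19,-19,-19]}'
python3 - <<'E'
from h import *
im=optics.read_camera("wrist"); cv2.imwrite("pics/d.png",np.ascontiguousarray(im[:,:,::-1])); go((.6266,-.0011,.141),9.2)
c=optics.get_calibration("wrist")
for d in optics.outline_of("wrist","mat_1"): print(d["conf"],rect(c,d["region"],.014))
E
```

```text
time_s: 4.57
ee_pos: [0.6248, -0.0003, 0.2356]
tcp_rot: [0.0, 0.997, 0.079, -0.0]
ft_force: [-1.5, -0.3, -1.4]
grip_width: 0.41
tcp [ 0.6247 -0.0007  0.2358] yaw 9.1 delta [ 1.9  0.7 94.8] twist -0.1 j6 -0.25 t 4.62 w 0.411
0.75 (array([0.6151, 0.0721], dtype=float32), np.float32(9.0), (np.float32(0.0631), np.float32(0.048)))
0.73 (array([0.6241, 0.0125], dtype=float32), np.float32(-82.7), (np.float32(0.05), np.float32(0.0359)))
0.68 (array([ 0.6558, -0.1786], dtype=float32), np.float32(-81.0), (np.float32(0.0441), np.float32(0.0051)))
```

View pics/d.png

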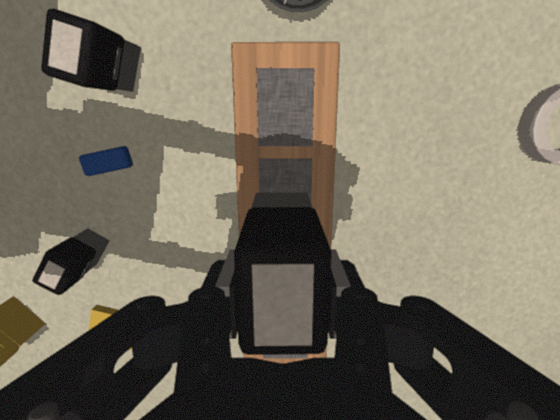

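The picture shows the stamp hanging upright and square to the stand, label at (283,305). Wrist and top cameras agree on mat_1. I'll lower it.

```bash
python3 -m inch '{"delta_pos":[[2,1,25],[2,1,55],[2,1,75],[2,1,85],[2,1,90],[2,1,93],[2,1,94],[2,1,94],[2,1,94]],"twist":[0,0,0,0,0,0,0,0,0]}'
python3 -c "
from h import *
go((.6266,-.0011,.141),9.2);print(telemetry.observe()['ft_force'])"
```

```text
time_s: 5.42
ee_pos: [0.6279, -0.0009, 0.1429]
tcp_rot: [0.0, 0.997, 0.079, 0.001]
ft_force: [0.1, 0.5, -0.6]
grip_width: 0.416
tcp [ 0.6279 -0.0009  0.1429] yaw 9.1 delta [-1.3 -0.   1.9] twist -0.1 j6 -0.26 t 5.42 w 0.416
[ 0.08213126  0.54901856 -0.6091106 ]
```

```bash
python3 -m inch '{"delta_pos":[[-1,0,1],[-1,0,2],[-1,0,2],[-1,0,2]],"twist":[0,0,0,0]}'
```

```text
time_s: 5.75
ee_pos: [0.6266, -0.001, 0.1407]
tcp_rot: [0.0, 0.997, 0.079, 0.0]
ft_force: [-2.2, -0.4, 8.9]
grip_width: 0.413
```

```bash
python3 -m inch '{"delta_pos":[[0,0,0],[0,0,0],[0,0,0],[0,0,0],[0,0,0],[0,0,-5],[0,0,-20],[0,0,-50],[0,0,-85],[0,0,-115],[0,0,-120],[0,0,-120]],"twist":[0,0,0,0,0,0,0,0,0,0,0,0]}' 1
python3 - <<'E'
from h import *
r,im=label("wrist",.104,(.6266,-.0011)); print(r)
go((.4692,.0879,.26),-8.6)
E
```

```text
time_s: 6.75
ee_pos: [0.6274, -0.0011, 0.2626]
tcp_rot: [0.0, 0.997, 0.079, 0.002]
ft_force: [0.4, -0.7, -1.2]
grip_width: 1.001
(array([ 0.6258, -0.0016], dtype=float32), np.float32(8.9), (np.float32(0.0349), np.float32(0.0229)))
tcp [ 0.6266 -0.001   0.2606] yaw 9.1 delta [-141.4 -112.6    0.3] twist 17.7 j6 -0.26 t 6.8 w 1.007
```

Stamp_90 is within 1 mm of its mat centre. Next is stamp_75.

```bash
python3 -m inch '{"delta_pos":[[-30,-24,0],[-60,-48,0],[-90,-72,0],[-115,-92,0],[-132,-106,0],[-141,-113,0],[-141,-113,0],[-141,-113,0],[-141,-113,0]],"twist":[4,8,12,15,17,18,18,18,18]}'
python3 - <<'E'
from h import *
optics.read_camera("wrist")
r,im=label("wrist",.075,(.4692,.0879)); print(r)
go((*r[0],.111),r[1])
E
```

```text
time_s: 7.55
ee_pos: [0.4699, 0.0881, 0.2593]
tcp_rot: [0.0, 0.997, -0.077, -0.0]
ft_force: [-0.6, -0.5, 0.0]
grip_width: 1.0
(array([0.4683, 0.0854], dtype=float32), np.float32(-8.0), (np.float32(0.0289), np.float32(0.0187)))
tcp [0.47   0.0879 0.2594] yaw -8.9 delta [ -1.3   2.7 148.4] twist -0.9 j6 0.22 t 7.65 w 0.999
```

```bash
python3 -m inch '{"delta_pos":[[-1,2,35],[-1,2,70],[-1,2,105],[-1,2,130],[-1,2,144],[-1,2,148],[-1,2,148],[-1,2,148]],"twist":[0,0,0,0,0,0,0,0]}' 1
python3 -m inch '{"delta_pos":[[0,0,0],[0,0,0],[0,0,0],[0,0,0],[0,0,0],[0,0,0],[0,0,0]],"twist":[0,0,0,0,0,0,0]}' 0
python3 -m inch '{"delta_pos":[[0,0,-10],[0,0,-30],[0,0,-60],[0,0,-95],[0,0,-130],[0,0,-150],[0,0,-150]],"twist":[0,0,0,0,0,0,0]}'
python3 - <<'E'
from h import *
go((.6386,-.0751,.26),9.2)
E
```

```text
time_s: 8.32
ee_pos: [0.4686, 0.0864, 0.1123]
tcp_rot: [-0.0, 0.997, -0.078, 0.0]
ft_force: [-0.8, -0.3, -0.3]
grip_width: 1.004
time_s: 8.9
ee_pos: [0.4683, 0.0866, 0.1125]
tcp_rot: [-0.0, 0.997, -0.078, 0.001]
ft_force: [-1.9, -0.6, 13.8]
grip_width: 0.367
time_s: 9.48
ee_pos: [0.4695, 0.0867, 0.2661]
tcp_rot: [-0.0, 0.997, -0.078, 0.003]
ft_force: [1.2, 0.1, -0.0]
grip_width: 0.364
tcp [0.4695 0.0867 0.2661] yaw -8.9 delta [192.  133.7   7.2] twist -18.1 j6 0.21 t 9.48 w 0.364
```

```bash
python3 -m inch '{"delta_pos":[[15,10,0],[45,31,0],[75,52,0],[105,73,0],[135,94,0],[165,115,0],[183,127,0],[192,134,0],[192,134,0],[192,134,0],[192,134,0]],"twist":[-2,-5,-8,-11,-14,-16,-17,-18,-18,-18,-18]}'
python3 - <<'E'
from h import *
optics.read_camera("wrist")
r,im=label("wrist",.075+.26-.1125,(.6386,-.0751)); print(r)
go((.6386,-.0751,.1265),9.2)
E
```

```text
time_s: 10.4
ee_pos: [0.6362, -0.075, 0.2614]
tcp_rot: [-0.0, 0.997, 0.079, -0.001]
ft_force: [0.0, -0.3, -0.8]
grip_width: 0.367
(array([ 0.6362, -0.0772], dtype=float32), np.float32(9.6), (np.float32(0.0291), np.float32(0.0185)))
tcp [ 0.6363 -0.0748  0.2618] yaw 9.1 delta [  2.3   0.7 135.3] twist -0.1 j6 -0.37 t 10.5 w 0.364
```

```bash
python3 -m inch '{"delta_pos":[[2,1,30],[2,0,65],[2,0,95],[2,0,115],[2,0,126],[2,0,131],[2,0,133],[2,0,133],[2,0,133]],"twist":[0,0,0,0,0,0,0,0,0]}'
python3 -c "
from h import *
go((.6386,-.0751,.1265),9.2)"
```

```text
time_s: 11.25
ee_pos: [0.6396, -0.0753, 0.1302]
tcp_rot: [0.0, 0.997, 0.079, 0.001]
ft_force: [0.1, 0.1, -0.9]
grip_width: 0.363
tcp [ 0.6396 -0.0753  0.1302] yaw 9.1 delta [-1.  -0.4  3.7] twist -0.1 j6 -0.37 t 11.25 w 0.363
```

```bash
python3 -m inch '{"delta_pos":[[-1,0,1],[-1,0,2],[-1,0,3],[-1,0,3],[-1,0,3]],"twist":[0,0,0,0,0]}'
```

```text
time_s: 11.67
ee_pos: [0.6382, -0.0755, 0.1266]
tcp_rot: [0.0, 0.997, 0.079, 0.0]
ft_force: [-1.9, 0.5, 7.5]
grip_width: 0.367
```

```bash
python3 -m inch '{"delta_pos":[[0,0,0],[0,0,0],[0,0,0],[0,0,0],[0,0,0],[0,0,-5],[0,0,-20],[0,0,-50],[0,0,-85],[0,0,-115],[0,0,-135],[0,0,-135]],"twist":[0,0,0,0,0,0,0,0,0,0,0,0]}' 1
python3 - <<'E'
from h import *
optics.read_camera("wrist")
r,im=label("wrist",.089,(.6386,-.0751)); print(r)
go((.4444,-.0892,.26),-25.5)
E
```

```text
time_s: 12.67
ee_pos: [0.6396, -0.0757, 0.2661]
tcp_rot: [0.001, 0.997, 0.079, 0.003]
ft_force: [0.3, -0.7, 0.2]
grip_width: 1.002
(array([ 0.6382, -0.0767], dtype=float32), np.float32(9.8), (np.float32(0.0293), np.float32(0.0192)))
tcp [ 0.6382 -0.0754  0.2618] yaw 9.1 delta [-193.5  -17.     1.5] twist 34.6 j6 -0.37 t 12.77 w 0.999
```

Good. Next is stamp_60.

```bash
python3 -m inch '{"delta_pos":[[-30,-3,0],[-65,-6,0],[-100,-9,0],[-135,-12,0],[-165,-15,0],[-185,-17,0],[-193,-17,0],[-193,-17,0],[-193,-17,0],[-193,-17,0]],"twist":[5,10,15,20,25,30,33,35,35,35]}'
python3 - <<'E'
from h import *
optics.read_camera("wrist")
r,im=label("wrist",.060,(.4444,-.0892)); print(r)
go((*r[0],.096),r[1])
E
```

```text
time_s: 13.6
ee_pos: [0.4445, -0.0891, 0.2602]
tcp_rot: [-0.0, 0.975, -0.224, -0.001]
ft_force: [0.2, -0.1, 0.2]
grip_width: 0.999
(array([ 0.4435, -0.0907], dtype=float32), np.float32(-23.9), (np.float32(0.0228), np.float32(0.0147)))
tcp [ 0.4449 -0.0891  0.2604] yaw -25.8 delta [ -0.4   2.  164.4] twist -1.9 j6 0.12 t 13.7 w 0.998
```

```bash
python3 -m inch '{"delta_pos":[[0,1,35],[0,1,70],[0,1,105],[0,1,135],[0,1,155],[0,1,164],[0,1,164],[0,1,164]],"twist":[-1,-1,-1,-1,-1,-1,-1,-1]}' 1
python3 -m inch '{"delta_pos":[[0,0,0],[0,0,0],[0,0,0],[0,0,0],[0,0,0],[0,0,0],[0,0,0]],"twist":[0,0,0,0,0,0,0]}' 0
python3 -m inch '{"delta_pos":[[0,0,-10],[0,0,-30],[0,0,-60],[0,0,-95],[0,0,-130],[0,0,-160],[0,0,-160]],"twist":[0,0,0,0,0,0,0]}'
python3 - <<'E'
from h import *
go((.6506,-.1491,.26),9.2)
E
```

```text
time_s: 14.37
ee_pos: [0.4445, -0.09, 0.0971]
tcp_rot: [-0.0, 0.977, -0.215, -0.0]
ft_force: [-0.3, 1.0, -0.0]
grip_width: 0.999
time_s: 14.95
ee_pos: [0.4445, -0.0901, 0.0975]
tcp_rot: [0.0, 0.976, -0.216, 0.0]
ft_force: [-2.0, -0.7, 11.6]
grip_width: 0.317
time_s: 15.53
ee_pos: [0.446, -0.0906, 0.2621]
tcp_rot: [0.0, 0.976, -0.216, 0.004]
ft_force: [2.4, -0.3, 0.5]
grip_width: 0.321
tcp [ 0.446  -0.0906  0.2621] yaw -24.9 delta [210.2 -33.    3.8] twist -34.1 j6 0.1 t 15.53 w 0.321
```

```bash
python3 -m inch '{"delta_pos":[[20,-3,0],[52,-8,0],[85,-13,0],[118,-18,0],[150,-23,0],[180,-28,0],[200,-31,0],[210,-33,0],[210,-33,0],[210,-33,0],[210,-33,0],[210,-33,0]],"twist":[-4,-8,-13,-18,-23,-27,-31,-34,-34,-34,-34,-34]}'
python3 - <<'E'
from h import *
go((.6506,-.1491,.1115),9.2)
E
```

```text
time_s: 16.53
ee_pos: [0.6478, -0.1483, 0.2569]
tcp_rot: [-0.0, 0.997, 0.079, -0.0]
ft_force: [-0.0, 0.0, -0.6]
grip_width: 0.322
tcp [ 0.6478 -0.1483  0.2569] yaw 9.0 delta [  2.7   1.3 145.4] twist -0.2 j6 -0.47 t 16.53 w 0.322
```

```bash
python3 -m inch '{"delta_pos":[[2,1,30],[2,1,65],[2,1,95],[2,1,120],[2,1,134],[2,1,141],[2,1,143],[2,1,143],[2,1,143]],"twist":[0,0,0,0,0,0,0,0,0]}'
python3 -c "
from h import *
go((.6506,-.1491,.1115),9.2)"
```

```text
time_s: 17.28
ee_pos: [0.6513, -0.1494, 0.1152]
tcp_rot: [0.0, 0.997, 0.079, 0.001]
ft_force: [0.3, 0.3, 0.1]
grip_width: 0.319
tcp [ 0.6513 -0.1494  0.1152] yaw 9.1 delta [-0.6 -0.4  3.7] twist -0.1 j6 -0.47 t 17.28 w 0.319
```

```bash
python3 -m inch '{"delta_pos":[[0,0,1],[0,0,2],[0,0,3],[0,0,3],[0,0,3]],"twist":[0,0,0,0,0]}'
```

```text
time_s: 17.7
ee_pos: [0.6511, -0.1493, 0.1115]
tcp_rot: [0.0, 0.997, 0.079, 0.0]
ft_force: [-1.6, 0.2, 5.7]
grip_width: 0.317
```

```bash
python3 -m inch '{"delta_pos":[[0,0,0],[0,0,0],[0,0,0],[0,0,0],[0,0,0],[0,0,-5],[0,0,-20],[0,0,-50],[0,0,-85],[0,0,-120],[0,0,-150],[0,0,-150]],"twist":[0,0,0,0,0,0,0,0,0,0,0,0]}' 1
python3 - <<'E'
from h import *
optics.read_camera("wrist")
r,im=label("wrist",.074,(.6506,-.1491)); print(r)
go((.4455,.2595,.28),21.3)
E
```

```text
time_s: 18.7
ee_pos: [0.6529, -0.1498, 0.2679]
tcp_rot: [0.002, 0.997, 0.079, 0.004]
ft_force: [1.5, -0.6, 0.9]
grip_width: 1.0
(array([ 0.651 , -0.1505], dtype=float32), np.float32(8.9), (np.float32(0.0225), np.float32(0.0148)))
tcp [ 0.6512 -0.1493  0.2624] yaw 9.1 delta [-138.4 -436.2  -18.4] twist -12.2 j6 -0.47 t 18.8 w 1.002
```

```bash
python3 -m inch '{"delta_pos":[[-8,-26,-10],[-20,-62,-18],[-32,-100,-18],[-44,-138,-18],[-56,-176,-18],[-68,-214,-18],[-80,-252,-18],[-92,-290,-18],[-104,-328,-18],[-116,-366,-18],[-128,-404,-18],[-138,-436,-18]],"twist":[-1,-2,-3,-4,-5,-6,-7,-8,-9,-10,-11,-12]}'
python3 -m inch '{"delta_pos":[[0,0,0],[0,0,0]],"twist":[0,0]}'
python3 - <<'E'
from h import *
r,im=label("wrist",.105,(.4455,.2595)); print(r)
go((*r[0],.141),r[1])
E
```

```text
time_s: 19.8
ee_pos: [0.4435, 0.2611, 0.2778]
tcp_rot: [0.0, 0.983, 0.184, -0.001]
ft_force: [1.0, 1.0, -0.2]
grip_width: 1.0
time_s: 19.97
ee_pos: [0.4443, 0.2606, 0.2779]
tcp_rot: [0.0, 0.983, 0.185, -0.001]
ft_force: [-0.0, -0.3, -0.3]
grip_width: 0.997
(array([0.4452, 0.2573], dtype=float32), np.float32(21.2), (np.float32(0.0408), np.float32(0.0269)))
tcp [0.4451 0.2596 0.278 ] yaw 21.2 delta [ -0.5   2.2 137. ] twist -0.0 j6 0.04 t 20.02 w 1.002
```

```bash
python3 -m inch '{"delta_pos":[[0,1,35],[0,1,70],[0,1,100],[0,1,122],[0,1,134],[0,1,137],[0,1,137],[0,1,137]],"twist":[0,0,0,0,0,0,0,0]}' 1
python3 -m inch '{"delta_pos":[[0,0,0],[0,0,0],[0,0,0],[0,0,0],[0,0,0],[0,0,0],[0,0,0]],"twist":[0,0,0,0,0,0,0]}' 0
python3 -m inch '{"delta_pos":[[0,0,-10],[0,0,-30],[0,0,-60],[0,0,-95],[0,0,-120],[0,0,-130],[0,0,-130]],"twist":[0,0,0,0,0,0,0]}'
python3 - <<'E'
from h import *
go((.6146,.0729,.27),9.2)
E
```

```text
time_s: 20.68
ee_pos: [0.4465, 0.258, 0.1423]
tcp_rot: [-0.0, 0.983, 0.182, 0.0]
ft_force: [-0.2, 0.7, 0.7]
grip_width: 1.001
time_s: 21.27
ee_pos: [0.4461, 0.2587, 0.1426]
tcp_rot: [-0.0, 0.983, 0.183, 0.0]
ft_force: [-2.6, -1.3, 9.3]
grip_width: 0.457
time_s: 21.85
ee_pos: [0.4467, 0.2589, 0.2746]
tcp_rot: [-0.001, 0.983, 0.183, 0.002]
ft_force: [0.6, -0.1, -1.0]
grip_width: 0.461
tcp [0.4467 0.2589 0.2746] yaw 21.1 delta [ 89.6 234.    4.9] twist 11.9 j6 0.04 t 21.85 w 0.461
```

```bash
python3 -m inch '{"delta_pos":[[8,20,0],[20,52,0],[33,86,0],[46,120,0],[59,154,0],[72,188,0],[82,214,0],[88,229,0],[90,234,0],[90,234,0],[90,234,0],[90,234,0]],"twist":[1,3,4,6,7,9,10,11,12,12,12,12]}'
python3 - <<'E'
from h import *
go((.6146,.0729,.1566),9.2)
E
```

```text
time_s: 22.85
ee_pos: [0.6132, 0.0738, 0.2716]
tcp_rot: [-0.0, 0.997, 0.08, -0.001]
ft_force: [-0.3, -0.0, -1.1]
grip_width: 0.459
tcp [0.6132 0.0738 0.2716] yaw 9.2 delta [  1.4   1.2 115. ] twist -0.0 j6 -0.14 t 22.85 w 0.459
```

```bash
python3 -m inch '{"delta_pos":[[1,1,30],[1,1,60],[1,1,85],[1,1,102],[1,1,109],[1,1,112],[1,1,113],[1,1,113],[1,1,113]],"twist":[0,0,0,0,0,0,0,0,0]}'
python3 -c "
from h import *
go((.6146,.0729,.1566),9.2)"
```

```text
time_s: 23.6
ee_pos: [0.6158, 0.072, 0.1601]
tcp_rot: [0.0, 0.997, 0.079, 0.001]
ft_force: [-0.3, -0.3, -0.9]
grip_width: 0.457
tcp [0.6158 0.072  0.1601] yaw 9.1 delta [-1.1 -1.1  3.5] twist -0.1 j6 -0.14 t 23.6 w 0.457
```

```bash
python3 -m inch '{"delta_pos":[[-1,-1,1],[-1,-1,2],[-1,-1,3],[-1,-1,3],[-1,-1,3]],"twist":[0,0,0,0,0]}'
```

```text
time_s: 24.02
ee_pos: [0.6143, 0.0726, 0.1566]
tcp_rot: [0.0, 0.997, 0.079, 0.0]
ft_force: [-3.0, 0.5, 8.8]
grip_width: 0.46
```

Release, rise, and back off toward the robot for a clear final view.

```bash
python3 -m inch '{"delta_pos":[[0,0,0],[0,0,0],[0,0,0],[0,0,0],[0,0,0],[0,0,-5],[0,0,-20],[0,0,-50],[0,0,-85],[0,0,-120],[0,0,-150],[0,0,-150]],"twist":[0,0,0,0,0,0,0,0,0,0,0,0]}' 1
python3 -m inch '{"delta_pos":[[-30,5,0],[-65,20,0],[-100,35,0],[-130,50,0],[-150,60,0],[-150,60,0],[-150,60,0],[-150,60,0]],"twist":[0,0,0,0,0,0,0,0]}' 1
python3 - <<'E'
from h import *
M={60:(.6506,-.1491),75:(.6386,-.0751),90:(.6266,-.0011),105:(.6146,.0729)}
for cam in ("top","wrist"):
  for n in M:
    try: print(cam,n,M[n],label(cam,H[n]+.014,M[n])[0])
    except Exception as e: print(cam,n,e)
for q in("ink_pad","clip_dish"): print(q,[np.round(d["centre"],3) for d in optics.place_of("top",q)])
a=optics.read_camera("top"); b=optics.read_camera("scene")
cv2.imwrite("pics/e.png",np.hstack([cv2.resize(a[80:300,150:450],(400,293)),cv2.resize(b[150:370,200:500],(400,293))])[:,:,::-1])
E
```

```text
time_s: 25.02
ee_pos: [0.6161, 0.0727, 0.3126]
tcp_rot: [0.0, 0.997, 0.079, 0.005]
ft_force: [2.0, -0.1, 0.5]
grip_width: 1.0
time_s: 25.68
ee_pos: [0.4762, -0.0102, 0.3062]
tcp_rot: [0.0, 0.997, 0.079, 0.001]
ft_force: [-0.3, -0.1, -0.1]
grip_width: 0.998
top 60 (0.6506, -0.1491) None
top 75 (0.6386, -0.0751) (array([ 0.6481, -0.1036], dtype=float32), np.float32(-89.2), (np.float32(0.0011), np.float32(0.001)))
top 90 (0.6266, -0.0011) (array([0.6396, 0.0284], dtype=float32), np.float32(-25.8), (np.float32(0.0035), np.float32(0.0019)))
top 105 (0.6146, 0.0729) (array([0.6114, 0.0686], dtype=float32), np.float32(1.1), (np.float32(0.002), np.float32(0.0015)))
wrist 60 (0.6506, -0.1491) (array([ 0.6488, -0.1167], dtype=float32), np.float32(-79.7), (np.float32(0.0159), np.float32(0.0135)))
wrist 75 (0.6386, -0.0751) (array([ 0.639, -0.077], dtype=float32), np.float32(9.6), (np.float32(0.0287), np.float32(0.0191)))
wrist 90 (0.6266, -0.0011) (array([ 0.6265, -0.0018], dtype=float32), np.float32(9.0), (np.float32(0.0352), np.float32(0.0232)))
wrist 105 (0.6146, 0.0729) (array([0.6143, 0.0718], dtype=float32), np.float32(9.1), (np.float32(0.0406), np.float32(0.0271)))
ink_pad [array([ 0.667, -0.252,  0.001])]
clip_dish []
```

View pics/e.png

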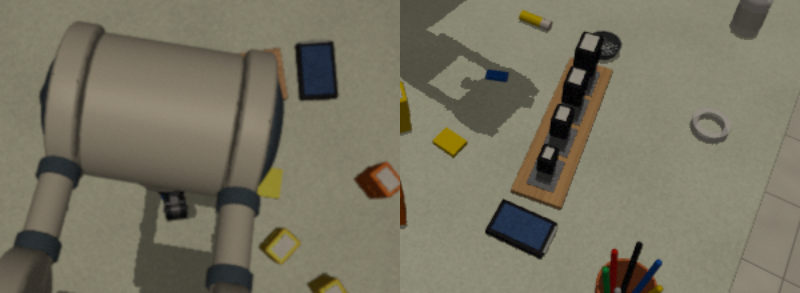

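The scene view (right) shows all four stamps upright on their mats. They rise from the ink pad (520,228) to the dish (605,45). In the top view the arm hides the stand. The gripper is clear, so I hand in.

```bash
python3 -c "
from h import *
print(label('wrist',.104,(.6266,-.0011))[0]); job.sign_off()"
```

```text
(array([ 0.6265, -0.0019], dtype=float32), np.float32(9.0), (np.float32(0.0348), np.float32(0.0232)))
the job is handed in; nothing more can be done
```

I put all four stamps on the stand and handed the job in after about 26 s. From the ink pad end (-y) to the clip dish end (+y), they stand 60, 75, 90, 105. Each was lowered until the wrist felt contact, then released.

**Stamps:** The last wrist-camera checks put the 75, 90 and 105 stamps within about 2 mm of their mat centres. Their long sides are within about 1° of the row's line. The scene picture shows all four upright.

**Checks that failed or disagreed:**
- **Top camera:** its final check failed because the arm hid the stand.
- **stamp_60:** the last wrist reading was invalid (it picked up a wrong blob). The reading I rely on is from just after its release: within about 2 mm and 0.3° of the row's line.
- **Clip dish:** the network did not find it in the last top picture because the arm was in the way. It still shows in the scene picture beside the 105 stamp, and nothing went near it at low height. The ink pad had not moved (within 1 mm).
- **Wrist vs top camera:** before the grasps they differed by about 2.5 mm in y. I gripped roughly in between.

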